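# Sort the strip-down parts: scrap through the sprung flap, good ones under cover

## Task

Sort the engine parts lying in the middle of the worktop: take the cover off the round tin, lay it on the worktop and put the bronze rocker arms in the tin, then set the cover back so that it sits centred, level and fully down on the rim. Push every worn spark plug and rusty bolt down against the sprung flap of the grey scrap box and let it go inside, so that the flap springs shut behind it; do not knock over the spray cans or the squeeze bottle.

Things in the scene. Friction and masses are not known exactly. Their poses are not given: they have to be found in the camera images.
- scrap_box: grey sheet-steel scrap box, fixed to the worktop, 126 (x) x 150 (y) x 145 mm high, closed on all sides but for a slot in its top. Origin at the centre of its underside, z up, x across the slot towards the hinge. It and the tin may stand either side.
- slot (a point): centre of the slot in the scrap box's top, 145 mm up: the slot is 104 mm across (box x) and 128 mm long (box y), wholly filled by the flap.
- flap (a joint): sprung dark steel flap filling the slot, rad: 0 shut and flush, up to 1.25 as it swings down into the box. Hinge along the slot's +x edge (box frame), free edge at -x. A part laid on it does not open it; about 2.5 N in its middle starts it. Fingertips pushed 45 mm down, 8 mm to the free side of the middle, open it about 0.9 rad; a part let go there slides in. Shuts itself.
- tin: open round aluminium parts tin, fixed to the worktop, 140 mm outside and 134 mm inside diameter, 80 mm high, floor 4 mm thick. Origin at the centre of its underside, z up.
- tin_rim (a point): centre of the tin's mouth, at rim height (80 mm).
- cover: the tin's loose cover, on it at the start: aluminium disc 148 mm across, 4 mm thick, a 126 mm boss 8 mm deep below (4 mm play all round), a black knob 24 mm across from 12 to 30 mm above the disc's underside. Origin at the centre of that underside, z up: 80 mm above the worktop on the tin, 8 mm lying on the worktop. About 0.2 kg. Room to lay it: 65 mm farther back than midway from box to tin.
- plug_1: worn spark plug, 18 x 78 x 18 mm, lying on its side; grips as a block 12 to 18 mm wide. Origin under its middle (9 mm below its centre line), y along its length, z up as it lies at the start. May be absent (three or four of the four rejects, plugs and bolts, are there).
- plug_2: worn spark plug, 18 x 78 x 18 mm, lying on its side; grips as a block 12 to 18 mm wide. Origin under its middle (9 mm below its centre line), y along its length, z up as it lies at the start. May be absent (three or four of the four rejects, plugs and bolts, are there).
- bolt_a: rusty hex bolt lying on its side, about 46 mm long overall and 13 mm thick. Origin under its middle (7 mm below its centre line), y along its length, z up as it lies at the start. A reject; may be absent.
- bolt_b: rusty hex bolt lying on its side, about 54 mm long overall and 13 mm thick. Origin under its middle (7 mm below its centre line), y along its length, z up as it lies at the start. A reject; may be absent.
- rocker_a: bronze-coloured roller rocker arm, a good part, to be kept; 34 x 66 x 34 mm, 28 mm wide across the cheeks where it is gripped. Origin under its middle, y along its length, z up as it lies at the start. One or both of the two rocker arms are there.
- rocker_b: bronze-coloured roller rocker arm, a good part, to be kept; 34 x 66 x 34 mm, 28 mm wide across the cheeks where it is gripped. Origin under its middle, y along its length, z up as it lies at the start. One or both of the two rocker arms are there.
- can_tall: tall spray can standing at the back, 67 mm across, 234 mm high; to be left standing. Origin under its middle.
- can_green: spray can standing at the back, 66 mm across, 238 mm high; to be left standing. Origin under its middle.
- squeeze_bottle: squeeze bottle with green contents at the back, 83 x 64 x 203 mm; to be left standing. Origin under its middle.
Things that resemble listed ones, but are neither listed nor needed, are in the scene too. Several things have the shape of the rocker_a; the one meant has the colours described above.

How it is judged (in metres and radians):
On the way, in this order (a step that is already met when the one before it is completed fails the run):
1. the cover is off the tin and lies on the worktop (horizontal distance between cover and tin above 0.13 m and height (world z) of cover below 0.04 m and contact force between cover and the fingers below 0.1 N), for 0.2 s.
2. every rocker arm lies in the tin (horizontal distance between each of rocker_a, rocker_b and tin below 0.068 m and z of each of rocker_a, rocker_b in the frame of tin below 0.078 m), for 0.2 s.
3. the cover sits on the tin's rim, level and centred (horizontal distance between cover and tin below 0.007 m and z of cover in the frame of tin between 0.077 and 0.0835 m and angle between cover's own z axis and vertical below 0.05 rad), for 0.3 s.
At the end, for the whole second after the job is handed in: All plugs and bolts are inside the scrap box (below 120 mm), flap shut (under 0.08 rad); all rocker arms are in the tin below its rim; the cover is within 7 mm of the tin's axis, within 3.5 mm of resting on the rim, tilted under 0.05 rad; all at rest (all of step 2 and all of step 3 and x of plug_1 in the frame of scrap_box between -0.063 and 0.063 m and y of plug_1 in the frame of scrap_box between -0.075 and 0.075 m and z of each of plug_1, plug_2, bolt_a, bolt_b in the frame of scrap_box below 0.12 m and linear speed of each of plug_1, plug_2, bolt_a, bolt_b, rocker_a, rocker_b, cover below 0.02 m/s and x of plug_2 in the frame of scrap_box between -0.063 and 0.063 m and y of plug_2 in the frame of scrap_box between -0.075 and 0.075 m and x of bolt_a in the frame of scrap_box between -0.063 and 0.063 m and y of bolt_a in the frame of scrap_box between -0.075 and 0.075 m and x of bolt_b in the frame of scrap_box between -0.063 and 0.063 m and y of bolt_b in the frame of scrap_box between -0.075 and 0.075 m and value of joint flap below 0.08 rad); the robot touches nothing.
It fails at once if a spray can or the squeeze bottle is knocked over (angle between any of can_tall, can_green, squeeze_bottle's own z axis and vertical above 0.6 rad).
Of plug_1, plug_2, bolt_a, bolt_b only 3 to 4 are there at a start; the rules pass over those that are not, and their reading is None.
Of rocker_a, rocker_b only 1 to 2 are there at a start; the rules pass over those that are not, and their reading is None.
At some moment in a run one of plug_1, plug_2, bolt_a, bolt_b, rocker_a, rocker_b may be knocked a few centimetres aside while the robot is not near it.
Once in a run the grip may slacken for a moment while it holds something.
It also fails if it takes over 210 s, if anything falls off the work surface, if the arm or the gripper's body presses on something with over 40 N, if the wrist force passes 120 N, or if a joint passes its speed limit or range.

## Robot

A 6-joint arm with a two-finger parallel gripper is mounted at the origin on a cart in front of the work surface, level with it; the furniture and walls round the work are solid. World frame = base frame: x ahead of the robot, y to its left, z up, the work surface at z = 0. Lengths are in mm, angles in rad, forces in N, time in s.
With the tool pointing down it reaches from about 300 to 775 mm from the base axis. Payload 14.6 kg.
Tool frame: the origin (TCP) lies on the centre line of the jaws, within the pads' length; the fingertips stand 8 mm ahead of it and the grasp point (between the pads) lies 11 mm behind it; z points along the fingers, y is the direction in which the jaws open and shut (so a half turn about z gives the same grasp; the last joint's range is limited). The gripper opens to 94 mm and grips with 3 to 60 N. Pads are 16 mm wide; open, the fingers measure 119 mm over their backs; the gripper's body (75 mm by 177 mm) begins 78 mm behind the grasp point.
Start: joints at [-1.362, 0.3, 1.521, -0, 1.321, -0.067], TCP at [149.767, -529.206, 213.446] pointing down, gripper open.
Joint ranges: [-3.03, 3.03], [-0.79, 2.21], [0.23, 2.52], [-1.04, 4.18], [0, 3.07], [-2.55, 2.55]. Speed limits (rad/s): [2.22, 2.22, 2.57, 3.14, 3.14, 3.14].

## Interface

Orientations are given as [roll, pitch, yaw] about the fixed x, y, z axes, in that order (R = Rz(yaw) Ry(pitch) Rx(roll)).
In Python, from cell import read_state, cams, manip gives the robot as it stands.
- The arm moves only by the shell command python3 -m handwheel 'ROWS' [OPENING] [FORCE]. ROWS is JSON, a list of rows, each a list of 4 numbers: the shift along the tool's x, y, z in m, then the turn about the tool's z in degrees. In form: [[dx, dy, dz, turn], ...]. A call has 1 to 5 rows; each row is the pose to reach, as a shift and turn from the pose measured when the call began, along the tool's axes at that moment; what a row does not reach only later rows make up. A row lasts 1/8 s, in which the tool goes at most 62.5 mm and 10.7 degrees, less where a joint would pass 70% of its speed; a pose out of reach is approached as far as the arm can. A call with a gripper value outside its range is refused whole. OPENING is the closure, from 0 (fully open) to 1 (shut), set as the call begins (- or left out, the last holds). The fingers move at their own pace and stop on an object; FORCE is the grip in N (left out, the last holds). Time passes only in rows, so rows that repeat a pose let the fingers close. It gives the time, the measured TCP pose, the force and the opening at its end, in the units of the state.
- read_state(): the state, without advancing time (a new reading comes with each control period).
- cams.camera(name): name is "side" or "top" or "wrist"; returns the picture (400x640x3 uint8, red, green, blue); there is no depth.
- cams.get_calibration(name): a dict with "vertical_fov" (degrees; the focal length in pixels is half the picture's height over the tangent of half this angle, whatever the lens; pixels are square), "cx", "cy" (the principal point, pixels), "R" (3x3) and "t" (3): a world point X has camera coordinates R X + t. Camera axes: x right, y down, z forward; pixel columns grow to the right and rows downward; lengths in mm; the calibration is good to about 2 mm. A picture is of the moment at which its call begins: read the wrist's pose just before it. get_calibration takes no time and is no camera call; for the wrist camera it gives the pose at the moment of the call.
- manip.sign_off(): hands the job in, once; it reports no verdict.
The state is a dict: "clock": time; "joints": joint angles; "qd": joint speeds; "effort": joint torques, N m; "eef_pos": TCP position; "eef_rot": TCP orientation; "wrist_force": force on the tool from outside, world axes, zero at the start; "moment": the same for the moment, N m; "finger_gap": finger opening in mm.
Only numpy, scipy, OpenCV 4.12 (cv2) and the standard library are available. Lean on these libraries where they do the work, as an engineer would, in place of code of your own. Each camera call takes 0.05 s, during which the arm holds its last target. There are 200 camera calls.

## Working session

There is one attempt and no reset: what is moved stays moved. The work goes in short steps, Python scripts to look and compute and a shell command to move; the robot and the scene stay as the last step left them, time stands still between calls to the robot, and variables do not carry over. Pictures are saved under pics/ and viewed, about 12 in all and at most 16, crops included, and the job is handed in when it is done.

```bash
ls; mkdir -p pics; python3 - <<'E'
from cell import read_state, cams, manip
import cv2
print(read_state())
for n in ("top","side","wrist"):
    cv2.imwrite(f"pics/{n}0.png",cams.camera(n)[:,:,::-1]); print(n,cams.get_calibration(n))
E
```

```text
pics
{'clock': 0.0, 'joints': array([-1.36160003e+00,  3.00435753e-01,  1.52159253e+00,  2.74649901e-05,
        1.32070129e+00, -6.66151648e-02]), 'qd': array([-7.73956120e-04,  3.43191097e-04,  1.64501266e-03,  7.56470266e-04,
       -4.37904591e-05, -2.79722182e-04]), 'effort': array([ 1.31868161e-03, -5.31810594e+01, -3.52733767e+01,  7.09147705e-02,
        2.44433549e-02, -5.65753635e-05]), 'eef_pos': array([ 149.72244429, -528.96050064,  212.90087143]), 'eef_rot': array([-3.14046002e+00, -1.02224349e-04,  2.75804587e-01]), 'wrist_force': array([-0.06798166, -0.21712329, -0.96117216]), 'moment': array([ 0.0210222 ,  0.00753466, -0.00824793]), 'finger_gap': 93.7248652998286}
top {'vertical_fov': 52.59806388095618, 'cx': 323.1182496268436, 'cy': 198.9176621105481, 'R': array([[-0.27567522, -0.9612501 ,  0.0011946 ],
       [-0.93938557,  0.26914075, -0.21241   ],
       [ 0.20385762, -0.05967836, -0.9771799 ]]), 't': array([ 177.75739201,  596.50599453, 1081.65914627])}
side {'vertical_fov': 44.94828435948208, 'cx': 318.40095349094685, 'cy': 198.00200554548834, 'R': array([[-0.81918501, -0.57352824, -0.0011272 ],
       [-0.34810401,  0.49876588, -0.79376079],
       [ 0.45580644, -0.64984456, -0.60822901]]), 't': array([ 517.56578791,  309.70163659, 1376.4174113 ])}
wrist {'vertical_fov': 70.76837717409128, 'cx': 318.09361897557505, 'cy': 201.3729017641218, 'R': array([[ 2.72114102e-01, -9.62264974e-01, -1.88985402e-04],
       [-9.33761259e-01, -2.64101116e-01,  2.41537806e-01],
       [-2.32473282e-01, -6.55493759e-02, -9.70391391e-01]]), 't': array([-550.30391302,  -23.96361918,  389.68034002])}
```

```bash
python3 - <<'E'
import cv2
a=cv2.imread("pics/top0.png"); cv2.imwrite("pics/top0b.png",cv2.resize(a,(800,500),interpolation=cv2.INTER_CUBIC))
E
```

```text
(no output)
```

View pics/top0b.png

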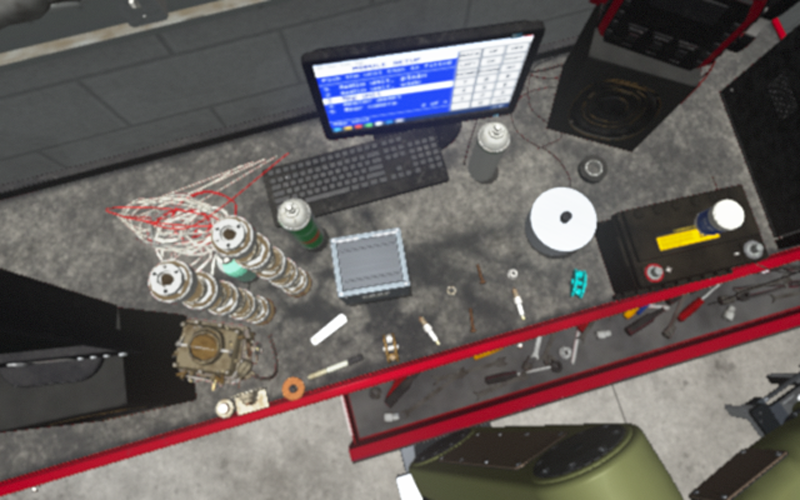

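View pics/side0.png

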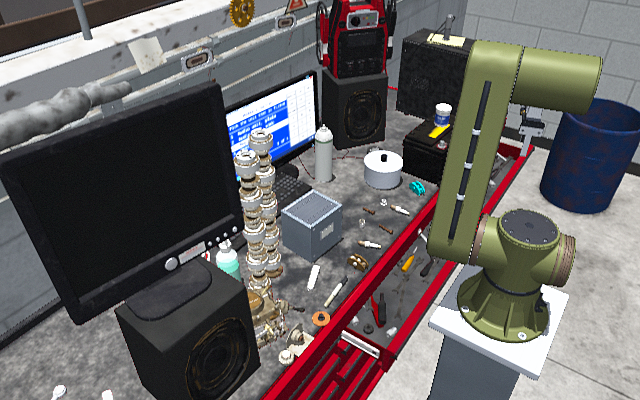

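```bash
cat > h.py <<'E'
import numpy as np
from cell import read_state, cams
import cv2
def pix2w(c,u,v,z):
    f=200/np.tan(np.radians(c["vertical_fov"])/2)
    d=c["R"].T@np.array([(u-c["cx"])/f,(v-c["cy"])/f,1]); o=-c["R"].T@c["t"]
    return o+d*(z-o[2])/d[2]
def w2pix(c,X):
    f=200/np.tan(np.radians(c["vertical_fov"])/2); p=c["R"]@np.asarray(X,float)+c["t"]
    return p[:2]/p[2]*f+[c["cx"],c["cy"]]
def crop(src,x0,y0,x1,y1,s,out):
    a=src[y0:y1,x0:x1]; cv2.imwrite(out,cv2.resize(a,None,fx=s,fy=s,interpolation=cv2.INTER_CUBIC))
def delta(target,yaw=None):
    """shift in tool axes (m) to world target(mm) and turn (deg) from now"""
    from scipy.spatial.transform import Rotation as R
    s=read_state(); r=R.from_euler("xyz",s["eef_rot"]); d=r.inv().apply(np.asarray(target)-s["eef_pos"])/1000
    t=None
    if yaw is not None:
        ty=r.as_matrix()[:,1]; cur=np.degrees(np.arctan2(ty[1],ty[0]))
        t=-((yaw-cur+90)%180-90)   # tool z down: turn sign flips; yaw = world dir of jaw axis
    return np.round(d,4),t
E
python3 - <<'E'
from h import *
a=cv2.imread("pics/top0.png"); crop(a,248,140,488,300,3.33,"pics/top0c.png")
E
```

```text
(no output)
```

View pics/top0c.png

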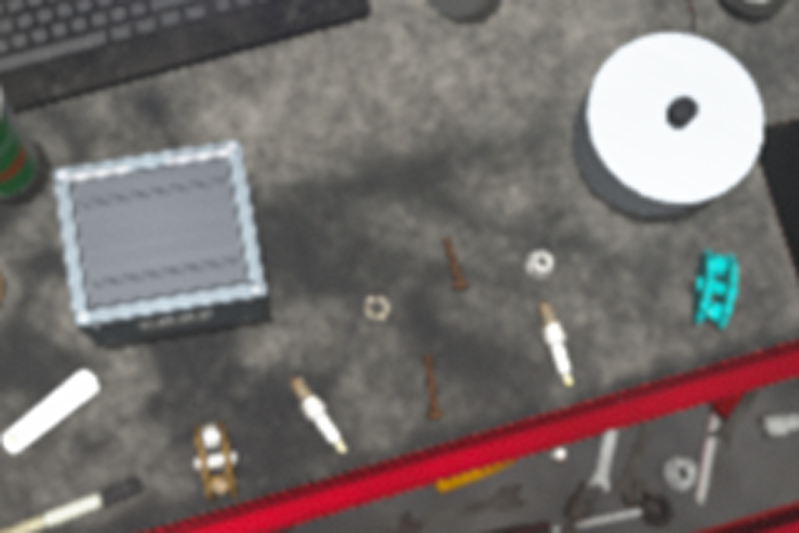

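```bash
python3 - <<'E'
from h import *
c=cams.get_calibration("top")
P=lambda u,v,z:np.round(pix2w(c,u/3.33+248,v/3.33+140,z),0)[:2]
pts={"cover_edge_c":(675,119,84),"knob":(682,111,110),"rocker":(215,460,17),"rk_top":(208,427,17),"rk_bot":(222,493,17),
"plugL":(320,415,9),"pL1":(297,382,9),"pL2":(343,450,9),"plugR":(557,345,9),"pR1":(545,305,9),"pR2":(569,384,9),
"boltU":(456,264,7),"bU1":(447,238,7),"bU2":(463,289,7),"boltL":(432,388,7),"bL1":(429,357,7),"bL2":(436,418,7),
"boxTL":(55,170,145),"boxTR":(237,143,145),"boxBR":(268,292,145),"boxBL":(83,325,145),"cyan":(717,290,17),"nut1":(376,307,0),"nut2":(540,262,0),"edge1":(150,530,0),"edge2":(799,345,0)}
for k,v in pts.items(): print(k,P(*v))
s=read_state(); w=cams.get_calibration("wrist"); print("wristcam",-w["R"].T@w["t"]-s["eef_pos"], s["eef_rot"])
print("wrist pix", [w2pix(w,[*P(*pts[k]),10]).round() for k in ("rocker","plugR","cyan")])
E
```

```text
cover_edge_c [ 583. -356.]
knob [ 584. -354.]
rocker [420.  96.]
rk_top [448.  94.]
rk_bot [392.  97.]
plugL [432.  -2.]
pL1 [464.  10.]
pL2 [398. -12.]
plugR [ 433. -217.]
pR1 [ 469. -218.]
pR2 [ 398. -216.]
boltU [ 525. -155.]
bU1 [ 550. -154.]
bU2 [ 502. -154.]
boltL [ 427. -102.]
bL1 [ 454. -107.]
bL2 [402. -97.]
boxTL [668. 154.]
boxTR [650.  10.]
boxBR [528.  19.]
boxBL [543. 164.]
cyan [ 439. -365.]
nut1 [509. -77.]
nut2 [ 507. -229.]
edge1 [379. 165.]
edge2 [ 374. -424.]
wristcam [ 68.22902274  18.70154024 170.80993202] [-3.14071271e+00 -6.50453405e-05  2.75811371e-01]
wrist pix [array([-221., -247.]), array([ 104., -152.]), array([ 244., -111.])]
```

View pics/wrist0.png

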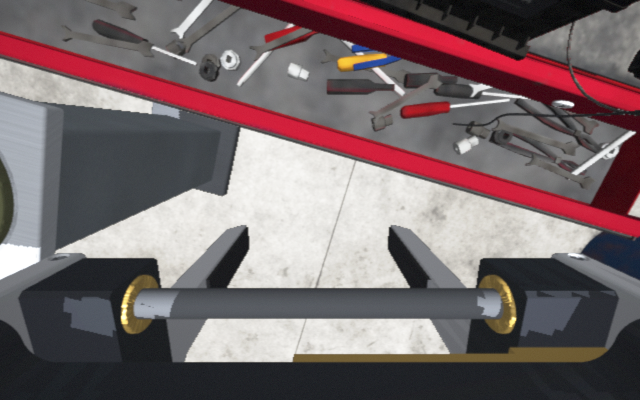

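```bash
python3 -m handwheel '[[0,0,-0.04,8],[0,0,-0.08,15.8],[0,0,-0.08,15.8]]' && python3 -m handwheel '[[0.05,-0.03,0,0],[0.09,-0.07,0,0],[0.13,-0.11,0,0],[0.17,-0.15,0,0],[0.2,-0.19,0,0]]' && python3 -m handwheel '[[0,-0.05,0,0],[0.0,-0.1,0,0],[0.0,-0.15,0,0],[0.0,-0.2,0,0],[0,-0.2,0,0]]'; python3 - <<'E'
from h import *
a=cams.camera("wrist")[:,:,::-1]; cv2.imwrite("pics/w1.png",a)
w=cams.get_calibration("wrist"); s=read_state(); print(s["eef_pos"],s["eef_rot"])
np.savez("w1.npz",**w)
crop(a,0,0,640,400,1.25,"pics/w1b.png")
E
```

```text
clock: 0.52
eef_pos: [149.9, -529.8, 295.8]
eef_rot: [3.138, -0.001, -0.001]
wrist_force: [0.3, -0.1, -0.8]
finger_gap: 94.3
clock: 1.15
eef_pos: [351.1, -338.3, 294.1]
eef_rot: [3.139, 0.0, 0.001]
wrist_force: [-0.1, -1.2, -0.2]
finger_gap: 93.7
clock: 1.78
eef_pos: [350.8, -136.1, 293.0]
eef_rot: [3.139, 0.0, 0.005]
wrist_force: [-0.2, 0.3, 0.4]
finger_gap: 93.9
[ 350.93486022 -137.43301598  293.0266327 ] [3.13910460e+00 5.59416610e-04 4.05066595e-03]
```

View pics/w1b.png

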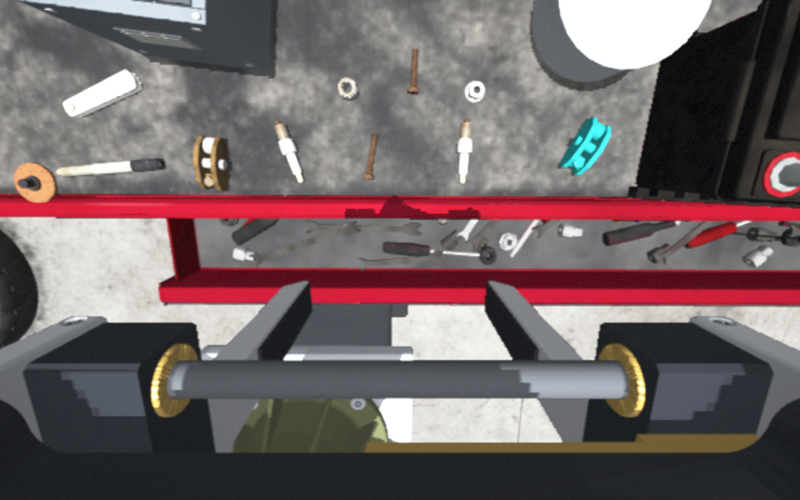

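```bash
python3 - <<'E'
from h import *
c=dict(np.load("w1.npz"))
P=lambda u,v,z:np.round(pix2w(c,u/1.25,v/1.25,z),0)[:2]
for k,v in {"rk":(211,163,17),"rt":(208,137,25),"rb":(216,189,17),"pL":(289,151,9),"pL1":(279,122,9),"pL2":(299,181,9),"pR":(465,151,9),"pR1":(466,120,9),"pR2":(463,182,9),"bU":(414,71,7),"bU1":(416,49,7),"bU2":(413,93,7),"bL":(371,156,7),"bL1":(374,134,7),"bL2":(368,178,7),"rim":(400,197,0)}.items(): print(k,P(*v))
t=cams.get_calibration("top"); a=cv2.imread("pics/top0.png")
# cover centre: white blob
m=(a.min(2)>200).astype(np.uint8); m[:, :420]=0; m[:150]=0; m[205:]=0; m[:,480:]=0
cs,_=cv2.findContours(m,0,1); q=max(cs,key=cv2.contourArea); e=cv2.fitEllipse(cv2.convexHull(q)); print(e, pix2w(t,*e[0],84))
E
```

```text
rk [422.  91.]
rt [452.  87.]
rb [391.  89.]
pL [437.  -3.]
pL1 [471.   6.]
pL2 [400. -13.]
pR [ 438. -222.]
pR1 [ 474. -221.]
pR2 [ 400. -221.]
bU [ 529. -157.]
bU1 [ 552. -159.]
bU2 [ 505. -157.]
bL [ 431. -105.]
bL1 [ 458. -109.]
bL2 [ 404. -101.]
rim [ 380. -142.]
((450.4630432128906, 174.90399169921875), (49.363521575927734, 53.37275314331055), 122.75011444091797) [ 585.94888701 -356.30136889   84.        ]
```

```bash
python3 -m handwheel '[[0.04,0.037,0,0],[0.08,0.075,0,0],[0.12,0.112,0,0],[0.16,0.15,0,0],[0.2,0.187,0,0]]' && python3 -m handwheel '[[0.034,0.0315,0.04,0],[0.034,0.0315,0.09,0],[0.034,0.0315,0.12,0],[0.034,0.0315,0.12,0]]';python3 - <<'E'
from h import *
print(delta([585,-355.5,96],90))
E
```

```text
clock: 2.45
eef_pos: [552.2, -326.5, 291.9]
eef_rot: [3.14, 0.002, 0.003]
wrist_force: [-0.4, 0.2, 0.8]
finger_gap: 94.1
clock: 2.95
eef_pos: [584.6, -358.9, 168.2]
eef_rot: [-3.14, 0.007, 0.003]
wrist_force: [-0.2, -0.3, 1.0]
finger_gap: 94.2
(array([ 0.0009, -0.0033,  0.0722]), np.float64(0.14535349990694613))
```

```bash
python3 -m handwheel '[[0.0005,-0.003,0.03,0],[0.001,-0.003,0.06,0],[0.001,-0.003,0.072,0],[0.001,-0.003,0.072,0]]' && python3 -m handwheel '[[0,0,0,0],[0,0,0,0],[0,0,0,0],[0,0,0,0],[0,0,0,0]]' 1 25 && python3 -m handwheel '[[0,0,0,0],[0,0,0,0]]'
```

```text
clock: 3.45
eef_pos: [585.2, -356.3, 96.9]
eef_rot: [-3.14, 0.006, 0.002]
wrist_force: [0.4, -0.9, 0.6]
finger_gap: 94.3
clock: 4.08
eef_pos: [585.2, -356.3, 96.9]
eef_rot: [-3.14, 0.006, 0.002]
wrist_force: [0.1, -1.4, -0.2]
finger_gap: 47.6
clock: 4.32
eef_pos: [585.2, -356.4, 97.0]
eef_rot: [-3.141, 0.006, 0.002]
wrist_force: [-0.1, -0.9, -0.1]
finger_gap: 27.6
```

```bash
python3 -m handwheel '[[0,0,0,0],[0,0,0,0],[0,0,0,0],[0,0,0,0]]' && python3 -m handwheel '[[0,0,-0.02,0],[0,0,-0.05,0],[0,0,-0.06,0],[0,0,-0.06,0]]';python3 - <<'E'
from h import *
t=cams.get_calibration("top")
for u,v,z in ((447,180,15),(484,175,0),(305,243,0),(487,180,0)): print(pix2w(t,u*.8,v*.8,z))
print(delta([655,-134,156],90))
E
```

```text
clock: 4.82
eef_pos: [585.2, -357.2, 97.1]
eef_rot: [3.141, 0.006, 0.002]
wrist_force: [0.8, -4.8, -1.7]
finger_gap: 23.1
clock: 5.32
eef_pos: [585.6, -357.2, 157.5]
eef_rot: [3.141, 0.005, 0.002]
wrist_force: [1.7, 0.2, -2.6]
finger_gap: 23.4
[ 768.18662312 -144.59119023   15.        ]
[ 7.60335951e+02 -2.39201843e+02  2.27373675e-13]
[714.42716553 226.89589761   0.        ]
[ 745.88612409 -242.30376347    0.        ]
(array([ 0.0698, -0.223 ,  0.0009]), np.float64(0.1201419218865567))
```

```bash
python3 -m handwheel '[[0.01,-0.045,0,0],[0.025,-0.09,0,0],[0.04,-0.135,0,0],[0.055,-0.18,0,0],[0.069,-0.222,0,0]]' && python3 -m handwheel '[[0.0,0,0,0],[0,0,0.05,0],[0,0,0.1,0],[0,0,0.12,0],[0,0,0.12,0]]'  && python3 -m handwheel '[[0,0,0.006,0],[0,0,0.010,0],[0,0,0.010,0]]'
```

```text
clock: 5.95
eef_pos: [654.0, -133.2, 155.4]
eef_rot: [3.141, 0.007, 0.002]
wrist_force: [-0.7, -0.3, -2.3]
finger_gap: 23.2
clock: 6.58
eef_pos: [652.6, -133.6, 34.5]
eef_rot: [-3.141, 0.009, 0.002]
wrist_force: [-0.3, -0.4, -1.6]
finger_gap: 22.9
clock: 6.95
eef_pos: [652.8, -133.7, 25.1]
eef_rot: [-3.142, 0.008, 0.002]
wrist_force: [-0.3, 0.3, -2.3]
finger_gap: 22.9
```

```bash
python3 -m handwheel '[[0,0,0.001,0],[0,0,0.002,0],[0,0,0.002,0]]' && python3 -m handwheel '[[0,0,0,0],[0,0,0,0],[0,0,0,0],[0,0,0,0],[0,0,0,0]]' 0 && python3 -m handwheel '[[0,0,-0.05,0],[0,0,-0.11,0],[0,0,-0.16,0],[0,0,-0.2,0],[0,0,-0.2,0]]'; python3 - <<'E'
from h import *
print(delta([421,90.5,150],90))
E
```

```text
clock: 7.32
eef_pos: [653.1, -133.8, 24.9]
eef_rot: [3.141, 0.007, 0.002]
wrist_force: [0.7, 0.4, 0.1]
finger_gap: 23.8
clock: 7.95
eef_pos: [653.1, -133.8, 24.8]
eef_rot: [3.141, 0.007, 0.002]
wrist_force: [0.1, 0.1, 0.1]
finger_gap: 69.7
clock: 8.57
eef_pos: [655.5, -133.9, 228.5]
eef_rot: [3.14, 0.002, 0.002]
wrist_force: [0.2, -0.9, -0.3]
finger_gap: 93.9
(array([-0.2339, -0.225 ,  0.0785]), np.float64(0.11611772102747864))
```

```bash
python3 -m handwheel '[[-0.04,-0.039,0,0],[-0.08,-0.077,0,0],[-0.12,-0.115,0,0],[-0.16,-0.154,0,0],[-0.2,-0.192,0,0]]' 0.35 && python3 -m handwheel '[[-0.034,-0.033,0.02,0],[-0.034,-0.033,0.07,0],[-0.034,-0.033,0.12,0],[-0.034,-0.033,0.12,0]]'; python3 - <<'E'
from h import *
a=cams.camera("wrist")[:,:,::-1]; cv2.imwrite("pics/w2.png",a)
crop(a,80,0,560,330,1.6,"pics/w2b.png")
t=cams.camera("top")[:,:,::-1]; cv2.imwrite("pics/top1.png",t)
print(delta([421,90.5,12],90))
E
```

```text
clock: 9.2
eef_pos: [453.3, 58.7, 227.5]
eef_rot: [3.14, 0.003, 0.002]
wrist_force: [1.1, 0.8, 0.9]
finger_gap: 61.4
clock: 9.7
eef_pos: [416.7, 91.2, 104.8]
eef_rot: [3.139, 0.01, 0.002]
wrist_force: [0.2, 0.2, 0.6]
finger_gap: 60.8
(array([0.002 , 0.0007, 0.0965]), np.float64(0.097334340681698))
```

View pics/w2b.png

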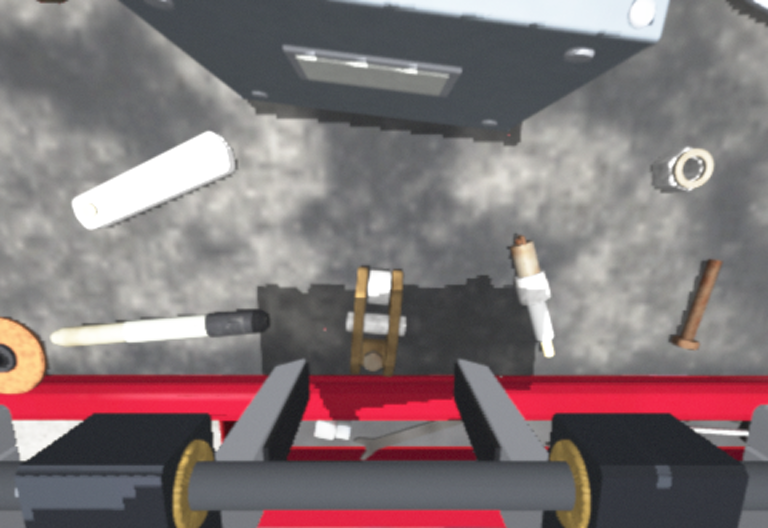

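```bash
python3 -m handwheel '[[0.002,0,0.05,0],[0.002,0,0.08,0],[0.002,0,0.094,0],[0.002,0,0.095,0]]' && python3 -m handwheel '[[0,0,0,0],[0,0,0,0],[0,0,0,0],[0,0,0,0],[0,0,0,0]]' 1 30 && python3 -m handwheel '[[0,0,0,0],[0,0,-0.03,0],[0,0,-0.09,0],[0,0,-0.15,0],[0,0,-0.18,0]]'; python3 - <<'E'
from h import *
print(delta([585.5,-356.5,190],90))
E
```

```text
clock: 10.3
eef_pos: [421.6, 91.3, 14.2]
eef_rot: [3.14, 0.002, 0.002]
wrist_force: [0.2, 0.2, 0.2]
finger_gap: 60.8
clock: 10.92
eef_pos: [421.9, 91.3, 14.6]
eef_rot: [3.14, 0.002, 0.002]
wrist_force: [-1.1, 0.0, 5.9]
finger_gap: 28.5
clock: 11.55
eef_pos: [422.6, 91.7, 197.5]
eef_rot: [3.14, -0.002, 0.002]
wrist_force: [-0.2, 0.2, -2.3]
finger_gap: 28.1
(array([0.1622, 0.4484, 0.0083]), np.float64(0.09112059072839429))
```

```bash
python3 -m handwheel '[[0.02,0.055,0,0],[0.04,0.11,0,0],[0.06,0.165,0,0],[0.08,0.22,0,0],[0.1,0.275,0,0]]' && python3 -m handwheel '[[0.02,0.055,0,0],[0.04,0.11,0,0],[0.06,0.165,0,0],[0.062,0.172,0,0],[0.062,0.172,0,0]]'; python3 - <<'E'
from h import *
print(delta([585.5,-356.5,27],90), read_state()["finger_gap"])
E
```

```text
clock: 12.18
eef_pos: [523.2, -185.1, 197.6]
eef_rot: [3.141, -0.001, 0.001]
wrist_force: [0.7, 0.4, -0.6]
finger_gap: 28.3
clock: 12.8
eef_pos: [585.2, -356.9, 197.0]
eef_rot: [-3.142, 0.0, 0.001]
wrist_force: [-0.6, 0.9, -0.8]
finger_gap: 28.0
(array([ 0.0003, -0.0004,  0.17  ]), np.float64(0.053686049656676005)) 28.03646391391072
```

```bash
python3 -m handwheel '[[0,0,0.05,0],[0,0,0.1,0],[0,0,0.14,0],[0,0,0.165,0],[0,0,0.168,0]]' && python3 -m handwheel '[[0,0,0,0],[0,0,0,0],[0,0,0,0],[0,0,0,0],[0,0,0,0]]' 0.4 && python3 -m handwheel '[[0,0,-0.05,0],[0,0,-0.1,0],[0,0,-0.15,0],[0,0,-0.18,0],[0,0,-0.18,0]]' && python3 -m handwheel '[[-0.06,0,0,0],[-0.12,0,0,0],[-0.12,0,0,0]]'; python3 - <<'E'
from h import *
a=cams.camera("wrist")[:,:,::-1]; cv2.imwrite("pics/w3.png",a)
np.savez("w3.npz",**cams.get_calibration("wrist"))
t=cams.camera("top")[:,:,::-1]; cv2.imwrite("pics/top2.png",t)
A=cv2.resize(a[0:300,120:520],(600,450)); cv2.imwrite("pics/w3b.png",A)
E
```

```text
clock: 13.42
eef_pos: [584.6, -355.1, 27.8]
eef_rot: [-3.14, 0.002, 0.002]
wrist_force: [-1.6, -0.4, -1.5]
finger_gap: 28.1
clock: 14.05
eef_pos: [584.6, -355.2, 28.0]
eef_rot: [-3.14, 0.002, 0.002]
wrist_force: [-1.0, -0.2, 0.3]
finger_gap: 56.3
clock: 14.68
eef_pos: [585.6, -355.9, 210.6]
eef_rot: [3.141, -0.002, 0.002]
wrist_force: [0.3, -0.1, 0.4]
finger_gap: 56.2
clock: 15.05
eef_pos: [462.3, -355.8, 208.9]
eef_rot: [-3.141, 0.001, -0.0]
wrist_force: [1.1, -0.0, 0.4]
finger_gap: 56.6
```

View pics/w3b.png

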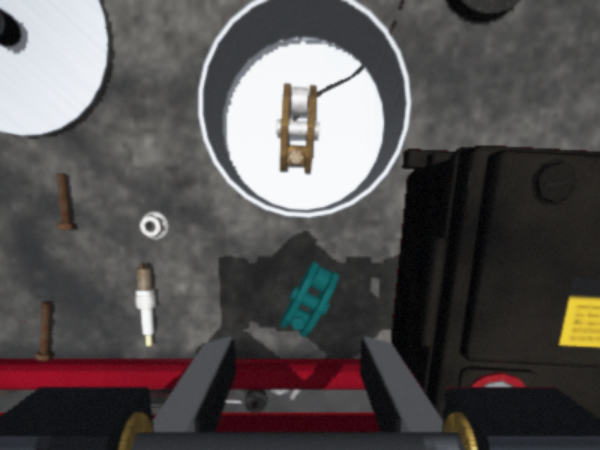

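```bash
python3 - <<'E'
from h import *
c=dict(np.load("w3.npz"))
P=lambda u,v,z:pix2w(c,u/1.5+120,v/1.5,z)[:2]
print("left",P(198.5,98,80),"right",P(410.5,98,80),"near",P(304,216.5,80))
print("cover knob from w3",P(10,33,38))
a=cv2.imread("pics/top2.png"); t=cams.get_calibration("top")
for X in ((653,-134,12),(585,-356,80)): print(w2pix(t,X))
m=(a.min(2)>200).astype(np.uint8); u,v=w2pix(t,(653,-134,12)).astype(int); m2=np.zeros_like(m); m2[v-35:v+35,u-35:u+35]=m[v-35:v+35,u-35:u+35]
cs,_=cv2.findContours(m2,0,1); q=max(cs,key=cv2.contourArea); e=cv2.fitEllipse(cv2.convexHull(q)); print(e, pix2w(t,*e[0],12))
print(delta([653.1,-133.8,140],90))
E
```

```text
left [ 598.11567779 -291.92321077] right [ 598.18427309 -430.68255876] near [ 522.0622788  -361.28364437]
cover knob from w3 [ 649.97974509 -149.45483033]
[365.41089617 180.36279771]
[450.03983957 175.62617959]
((364.3896789550781, 180.37855529785156), (47.90571975708008, 49.72506332397461), 107.75785827636719) [ 653.7950903  -131.04727315   12.        ]
(array([ 0.1878, -0.2222,  0.07  ]), np.float64(0.08299127452164612))
```

```bash
python3 - <<'E'
from h import *
def ring(c,a,C,out=None):
    th=np.linspace(0,2*np.pi,180,endpoint=False); g=cv2.cvtColor(a,cv2.COLOR_BGR2GRAY); best=None
    # maximise mean brightness on ring of radius 68.5 at z=80
    r=[]
    for dx in np.arange(-15,15.1,.75):
        for dy in np.arange(-15,15.1,.75):
            pts=np.array([w2pix(c,(C[0]+dx+68.5*np.cos(t),C[1]+dy+68.5*np.sin(t),80)) for t in th[::3]],np.float32)
            ok=(pts[:,0]>1)&(pts[:,0]<638)&(pts[:,1]>1)&(pts[:,1]<398)
            v=cv2.remap(g,pts[ok,0].reshape(-1,1),pts[ok,1].reshape(-1,1),cv2.INTER_LINEAR)
            r.append((v.mean(),dx,dy))
    r.sort(reverse=True); return [(round(float(s),1),C[0]+x,C[1]+y) for s,x,y in r[:4]]
a=cams.camera("wrist")[:,:,::-1].copy(); c=cams.get_calibration("wrist"); cv2.imwrite("pics/w4.png",a)
print(np.abs(c["t"]-np.load("w3.npz")["t"]))
print("wrist",ring(c,a,(585,-357)))
print("top",ring(cams.get_calibration("top"),cv2.imread("pics/top2.png"),(585,-357)))
E
```

```text
[0.98011411 1.46844902 0.01327445]
wrist [(227.1, np.float64(589.5), np.float64(-360.0)), (225.0, np.float64(590.25), np.float64(-360.0)), (220.6, np.float64(589.5), np.float64(-360.75)), (219.0, np.float64(590.25), np.float64(-360.75))]
top [(187.9, np.float64(588.0), np.float64(-358.5)), (187.8, np.float64(588.75), np.float64(-358.5)), (187.7, np.float64(588.75), np.float64(-357.75)), (187.6, np.float64(588.0), np.float64(-357.75))]
```

```bash
python3 -m handwheel '[[0.04,-0.045,0,0],[0.08,-0.09,0,0],[0.12,-0.135,0,0],[0.155,-0.18,0,0],[0.188,-0.222,0,0]]' 0.3 && python3 -m handwheel '[[0,0,0,0],[0,0,0.05,0],[0,0,0.1,0],[0,0,0.14,0],[0,0,0.14,0]]'; python3 - <<'E'
from h import *
print(delta([653.1,-133.8,26],90))
E
```

```text
clock: 15.82
eef_pos: [655.7, -131.2, 209.1]
eef_rot: [3.141, -0.001, 0.004]
wrist_force: [0.3, -0.5, -0.2]
finger_gap: 65.9
clock: 16.45
eef_pos: [654.5, -131.1, 65.6]
eef_rot: [-3.141, 0.005, 0.004]
wrist_force: [-0.4, 1.1, 0.9]
finger_gap: 65.8
(array([-0.0012,  0.0027,  0.0396]), np.float64(0.211309724934722))
```

```bash
python3 -m handwheel '[[-0.001,0.003,0.02,0],[-0.001,0.003,0.035,0],[-0.001,0.003,0.0395,0],[-0.001,0.003,0.0395,0]]' && python3 -m handwheel '[[0,0,0,0],[0,0,0,0],[0,0,0,0],[0,0,0,0],[0,0,0,0]]' 1 30 && python3 -m handwheel '[[0,0,0,0],[0,0,0,0],[0,0,0,0],[0,0,0,0]]' && python3 -m handwheel '[[0,0,-0.05,0],[0,0,-0.1,0],[0,0,-0.13,0],[0,0,-0.13,0]]'; python3 - <<'E'
from h import *
print(delta([586.5,-358.2,155],90))
E
```

```text
clock: 16.95
eef_pos: [653.5, -134.1, 26.2]
eef_rot: [-3.141, 0.005, 0.004]
wrist_force: [0.0, 0.7, 0.5]
finger_gap: 65.8
clock: 17.58
eef_pos: [653.5, -134.1, 26.3]
eef_rot: [-3.141, 0.005, 0.004]
wrist_force: [-1.1, -0.0, 0.8]
finger_gap: 23.2
clock: 18.08
eef_pos: [653.5, -134.1, 26.3]
eef_rot: [-3.141, 0.004, 0.004]
wrist_force: [0.3, 0.3, -0.1]
finger_gap: 23.1
clock: 18.58
eef_pos: [654.8, -134.4, 158.2]
eef_rot: [3.141, 0.001, 0.004]
wrist_force: [0.1, 0.0, -1.5]
finger_gap: 22.9
(array([-0.0692,  0.2236,  0.0033]), np.float64(0.21101763776937332))
```

```bash
python3 -m handwheel '[[-0.014,0.045,0,0],[-0.028,0.09,0,0],[-0.042,0.135,0,0],[-0.056,0.18,0,0],[-0.069,0.2235,0,0]]' && python3 -m handwheel '[[0,0,0,0],[0,0,0,0]]'; python3 - <<'E'
from h import *
print(delta([586.8,-358.2,112],90))
E
```

```text
clock: 19.2
eef_pos: [585.4, -359.2, 155.6]
eef_rot: [-3.14, 0.004, 0.004]
wrist_force: [0.4, -0.1, -2.4]
finger_gap: 23.0
clock: 19.45
eef_pos: [585.0, -358.5, 153.4]
eef_rot: [-3.138, 0.006, 0.003]
wrist_force: [0.2, 0.2, -1.8]
finger_gap: 23.1
(array([ 0.002 , -0.0001,  0.0414]), np.float64(0.19750570975628534))
```

```bash
python3 -m handwheel '[[0.002,0,0.02,0],[0.002,0,0.04,0],[0.002,0,0.041,0]]' && python3 -m handwheel '[[0.0005,0,0.005,0],[0.0005,0,0.010,0],[0.0005,0,0.0125,0],[0.0005,0,0.0125,0]]'
```

```text
clock: 19.82
eef_pos: [586.1, -357.2, 109.3]
eef_rot: [-3.135, 0.01, 0.004]
wrist_force: [-0.3, 0.4, -1.9]
finger_gap: 22.8
clock: 20.32
eef_pos: [586.7, -357.4, 98.2]
eef_rot: [-3.137, 0.008, 0.004]
wrist_force: [-2.4, 0.8, 5.6]
finger_gap: 23.0
```

```bash
python3 -m handwheel '[[0,0,0,0],[0,0,0,0],[0,0,0,0],[0,0,0,0],[0,0,0,0]]' 0.3 && python3 -m handwheel '[[0,0,-0.03,0],[0,0,-0.08,0],[0,0,-0.12,0],[0,0,-0.12,0]]' && python3 -m handwheel '[[-0.06,0,0,0],[-0.12,0,0,0],[-0.12,0,0,0],[-0.12,0,0,0]]'; python3 - <<'E'
from h import *
a=cams.camera("wrist")[:,:,::-1]; cv2.imwrite("pics/w5.png",a)
np.savez("w5.npz",**cams.get_calibration("wrist"))
t=cams.camera("top")[:,:,::-1]; cv2.imwrite("pics/top3.png",t); s=cams.camera("side")[:,:,::-1]; cv2.imwrite("pics/side3.png",s)
B=np.zeros((570,800,3),np.uint8); B[:300,:400]=a[0:300,120:520]
C=cv2.resize(t[140:210,410:490],(400,350),interpolation=cv2.INTER_CUBIC);B[:350,400:]=C
D=cv2.resize(s[130:210,340:430],(300,267),interpolation=cv2.INTER_CUBIC);B[302:569,:300]=D
E=cv2.resize(s[180:270,270:390],(290,218),interpolation=cv2.INTER_CUBIC);B[352:570,310:600]=E
cv2.imwrite("pics/m5.png",B)
E
```

```text
clock: 20.95
eef_pos: [586.7, -357.4, 98.1]
eef_rot: [-3.137, 0.008, 0.004]
wrist_force: [0.2, 0.1, 0.8]
finger_gap: 65.4
clock: 21.45
eef_pos: [588.6, -358.5, 221.9]
eef_rot: [-3.14, 0.003, 0.004]
wrist_force: [0.9, 0.0, -0.7]
finger_gap: 65.9
clock: 21.95
eef_pos: [469.0, -359.2, 222.2]
eef_rot: [-3.14, 0.003, 0.004]
wrist_force: [-0.4, -0.2, -0.5]
finger_gap: 66.0
```

View pics/m5.png

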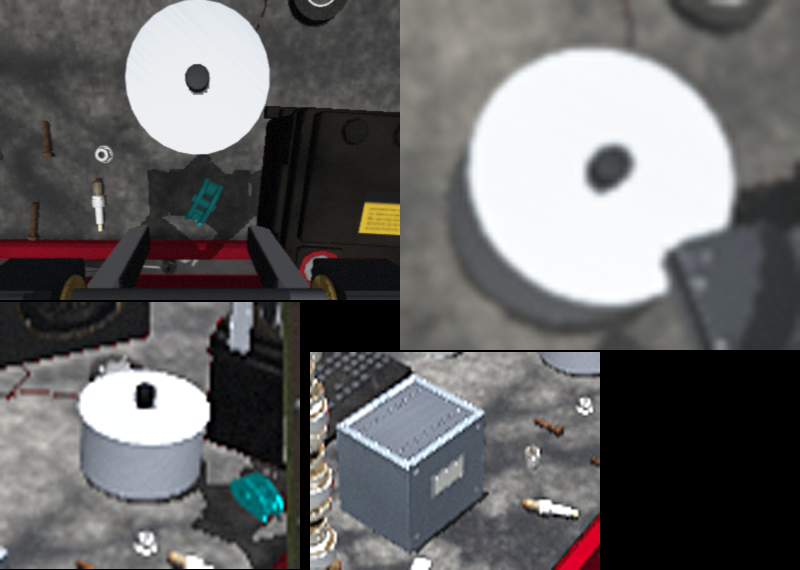

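```bash
python3 - <<'E'
from h import *
t=cams.get_calibration("top");s=cams.get_calibration("side")
for u,v in ((295,285),(265,310)):
  print("base",pix2w(t,u*.8,v*.8,0))
for z in (100,200,250,300,350): print(z,pix2w(t,230*.8,235*.8,z),w2pix(s,pix2w(t,230*.8,235*.8,z)),pix2w(t,170*.8,280*.8,z),w2pix(s,pix2w(t,170*.8,280*.8,z)))
c=cams.get_calibration("wrist");print(delta([436,-220,40],90))
E
```

```text
base [622.14960842 273.48580396   0.        ]
base [584.21363358 354.33002929   0.        ]
100 [750.02078871 368.6454501  100.        ] [213.25228436 250.20721775] [687.46213877 513.84579615 100.        ] [191.31850405 290.3265137 ]
200 [716.68587497 341.53169906 200.        ] [223.93650611 223.53972192] [659.90115685 473.33059064 200.        ] [204.23127048 258.94600968]
250 [700.0184181  327.97482355 250.        ] [229.63037847 209.32798792] [646.12066589 453.07298788 250.        ] [211.05984451 242.35126246]
300 [683.35096122 314.41794803 300.        ] [235.57980933 194.47838758] [632.34017493 432.81538513 300.        ] [218.15599111 225.10626246]
350 [666.68350435 300.86107251 350.        ] [241.80239906 178.94699094] [618.55968397 412.55778237 350.        ] [225.5357515  207.17202644]
(array([-0.0322, -0.1388,  0.1823]), np.float64(0.2890740723064482))
```

```bash
python3 -m handwheel '[[-0.011,-0.046,0.02,0],[-0.022,-0.092,0.05,0],[-0.032,-0.139,0.1,0],[-0.032,-0.139,0.12,0],[-0.032,-0.139,0.12,0]]' ; python3 - <<'E'
from h import *
a=cams.camera("wrist")[:,:,::-1]; crop(a,160,0,480,300,1.5,"pics/w6.png")
print(delta([436,-220,10],90))
E
```

```text
clock: 22.72
eef_pos: [436.4, -219.1, 101.0]
eef_rot: [-3.138, 0.006, 0.007]
wrist_force: [0.1, -0.9, -0.2]
finger_gap: 65.5
(array([-0.0006,  0.0003,  0.0924]), np.float64(0.33340153659889893))
```

View pics/w6.png

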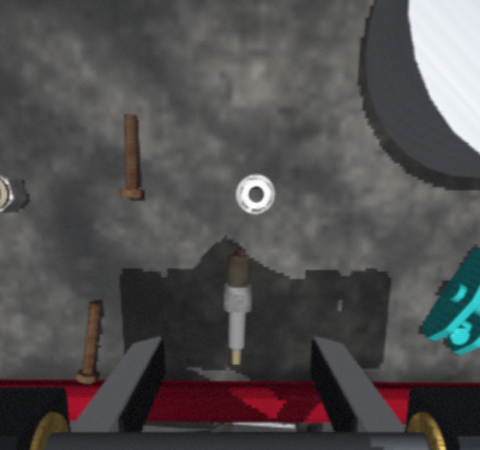

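```bash
python3 -m handwheel '[[0,0,0.05,0],[0,0,0.08,0],[0,0,0.092,0],[0,0,0.092,0]]' && python3 -m handwheel '[[0,0,0,0],[0,0,0,0],[0,0,0,0],[0,0,0,0],[0,0,0,0]]' 1 30 && python3 -m handwheel '[[0,0,0,0],[0,0,0,0],[0,0,0,0]]' && python3 -m handwheel '[[0,0,-0.05,0],[0,0,-0.1,0],[0,0,-0.16,0],[0,0,-0.22,0],[0,0,-0.24,0]]' && python3 -m handwheel '[[0.03,-0.05,0,-10],[0.06,-0.1,0,-20],[0.08,-0.15,0,-30],[0.09,-0.2,0,-40],[0.1,-0.23,0,-50]]'; python3 - <<'E'
from h import *
print(delta([560,20,250],175))
E
```

```text
clock: 23.28
eef_pos: [437.2, -220.2, 10.9]
eef_rot: [-3.14, 0.004, 0.006]
wrist_force: [-0.1, -0.4, 0.1]
finger_gap: 66.0
clock: 23.9
eef_pos: [437.2, -220.2, 11.0]
eef_rot: [-3.14, 0.004, 0.006]
wrist_force: [-0.4, -0.8, 0.0]
finger_gap: 19.1
clock: 24.28
eef_pos: [437.2, -220.2, 11.0]
eef_rot: [-3.14, 0.004, 0.006]
wrist_force: [-0.7, 0.9, 0.6]
finger_gap: 11.3
clock: 24.9
eef_pos: [438.7, -221.0, 254.7]
eef_rot: [3.141, -0.001, 0.006]
wrist_force: [-0.4, 0.6, -1.6]
finger_gap: 11.4
clock: 25.52
eef_pos: [537.5, 11.8, 254.4]
eef_rot: [3.141, 0.0, 0.886]
wrist_force: [0.6, 0.0, -1.0]
finger_gap: 11.4
(array([0.0206, 0.0122, 0.0044]), np.float64(-34.257717867293366))
```

```bash
python3 - <<'E'
from h import *
a=cams.camera("wrist")[:,:,::-1]; crop(a,0,0,640,400,1.25,"pics/w7.png"); np.savez("w7.npz",**cams.get_calibration("wrist"))
E
```

View pics/w7.png

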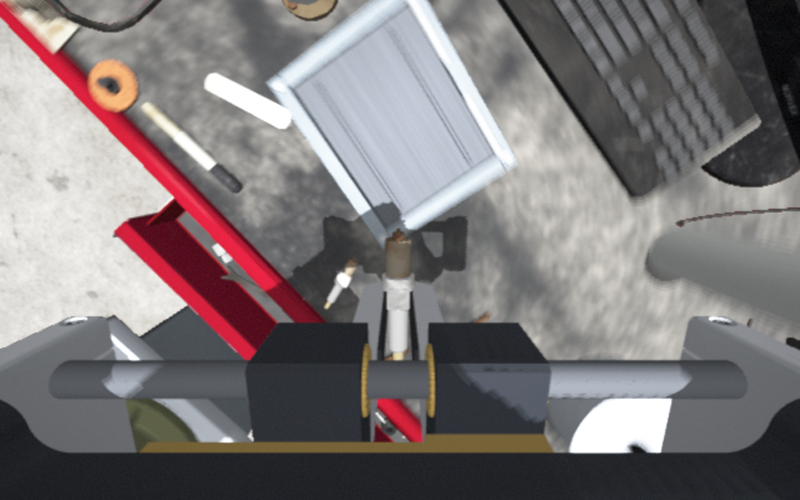

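```bash
python3 - <<'E'
from h import *
a=cv2.imread("pics/w7.png"); crop(a,255,0,530,245,2.4,"pics/w7c.png")
c=dict(np.load("w7.npz"))
P=lambda u,v:pix2w(c,u/1.25,v/1.25,145)[:2]
for q in ((270,84),(516,163),(387,238),(420,0)): print(P(*q))
E
```

```text
[545.47287163 171.05803132]
[654.70722587  11.62200006]
[539.72215613  28.03565055]
[664.3438377  144.90238685]
```

View pics/w7c.png

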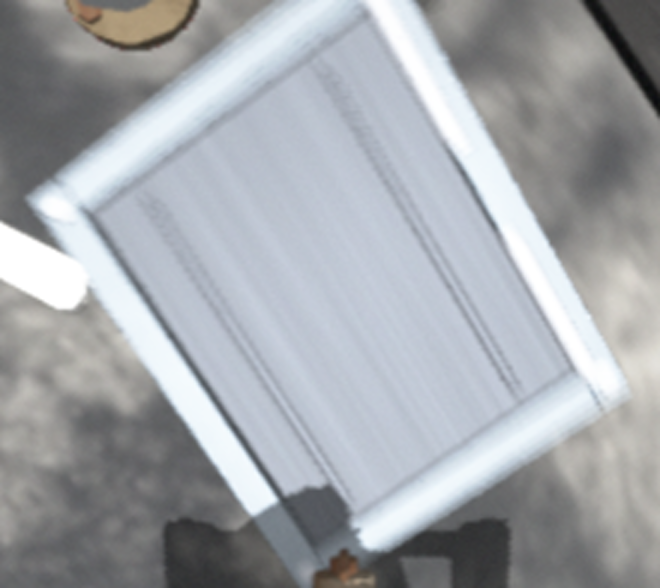

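```bash
python3 - <<'E'
from h import *
print(delta([590.5,88,200],175), read_state()["eef_pos"],read_state()["finger_gap"])
E
```

```text
(array([ 0.0905, -0.0054,  0.0543]), np.float64(-33.68097391911385)) [538.08328463  13.9493944  254.29275627] 11.268558635490097
```

```bash
python3 -m handwheel '[[0.03,-0.002,0,-10],[0.06,-0.004,0.02,-20],[0.09,-0.005,0.04,-30],[0.09,-0.005,0.054,-33.7],[0.09,-0.005,0.054,-33.7]]' && python3 -m handwheel '[[0,0,0.02,0],[0,0,0.04,0],[0,0,0.055,0],[0,0,0.065,0],[0,0,0.065,0]]'; python3 - <<'E'
from h import *
t=cams.camera("top")[:,:,::-1].copy(); w=cams.camera("wrist")[:,:,::-1]; s=cams.camera("side")[:,:,::-1]
B=np.zeros((560,800,3),np.uint8)
B[:280,:400]=cv2.resize(w,(400,250),interpolation=3)[:250] if 0 else cv2.copyMakeBorder(cv2.resize(w,(400,250)),0,30,0,0,0)
B[:280,400:]=cv2.resize(t[175:245,250:350],(400,280),interpolation=3)
B[280:,:400]=cv2.resize(s[180:264,260:380],(400,280),interpolation=3)
cv2.imwrite("pics/m8.png",B); print(delta([590.5,88,108],175))
E
```

```text
clock: 26.2
eef_pos: [590.0, 87.2, 199.2]
eef_rot: [-3.14, 0.0, 1.483]
wrist_force: [-0.5, 0.3, -0.3]
finger_gap: 11.3
clock: 26.82
eef_pos: [589.7, 87.1, 134.0]
eef_rot: [-3.139, 0.001, 1.482]
wrist_force: [-2.2, -0.6, 2.6]
finger_gap: 11.4
(array([0.0008, 0.0005, 0.0267]), np.float64(-0.04255052043174601))
```

View pics/m8.png

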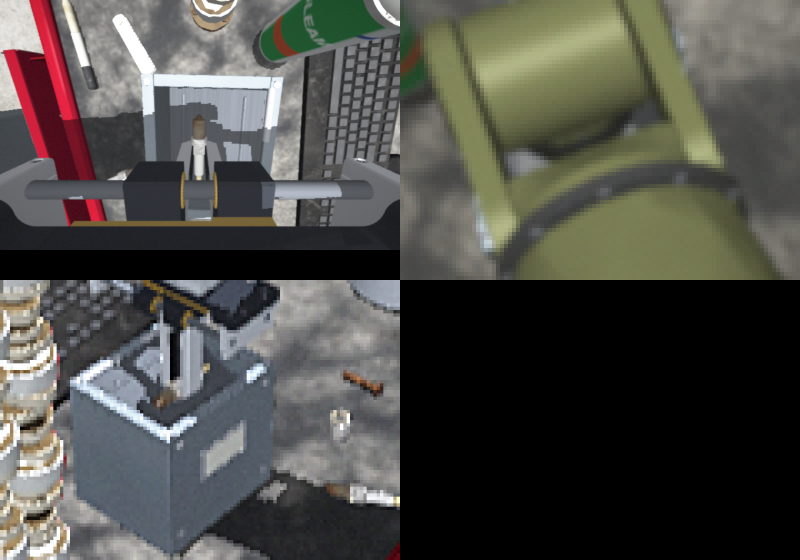

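```bash
python3 -m handwheel '[[0,0,0.01,0],[0,0,0.02,0],[0,0,0.027,0],[0,0,0.027,0],[0,0,0.027,0]]' && python3 -m handwheel '[[0,0,0,0],[0,0,0,0],[0,0,0,0],[0,0,0,0],[0,0,0,0]]' 0.6 && python3 -m handwheel '[[0,0,0,0],[0,0,0,0],[0,0,0,0]]'; python3 - <<'E'
from h import *
w=cams.camera("wrist")[:,:,::-1]; s=cams.camera("side")[:,:,::-1]
B=np.zeros((280,800,3),np.uint8)
B[:250,:400]=cv2.resize(w,(400,250))
B[:,400:]=cv2.resize(s[180:264,260:380],(400,280),interpolation=3)
cv2.imwrite("pics/m9.png",B)
E
```

```text
clock: 27.6
eef_pos: [589.7, 87.2, 107.6]
eef_rot: [-3.139, 0.0, 1.483]
wrist_force: [-2.2, 0.5, 0.5]
finger_gap: 11.3
clock: 28.22
eef_pos: [589.3, 87.3, 107.4]
eef_rot: [-3.138, 0.0, 1.483]
wrist_force: [-5.3, 0.2, 0.8]
finger_gap: 37.4
clock: 28.6
eef_pos: [589.3, 87.3, 107.4]
eef_rot: [-3.138, 0.0, 1.483]
wrist_force: [-4.1, 1.4, 1.0]
finger_gap: 37.8
```

View pics/m9.png

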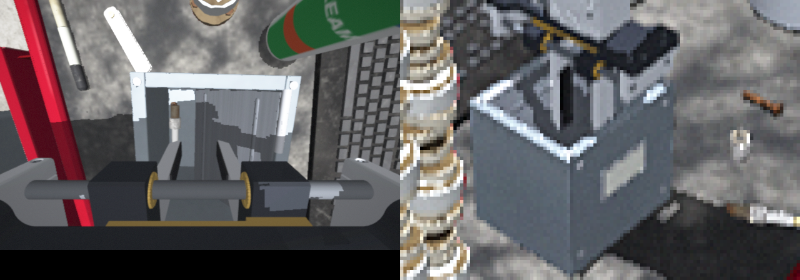

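```bash
python3 -m handwheel '[[0,0,-0.03,0],[0,0,-0.07,0],[0,0,-0.12,0],[0,0,-0.12,0]]' && python3 -m handwheel '[[-0.05,0.02,0,10],[-0.10,0.06,0,20],[-0.12,0.1,0,30],[-0.12,0.12,0,40],[-0.12,0.14,0,50]]'; python3 - <<'E'
from h import *
t=cams.camera("top")[:,:,::-1].copy(); cv2.imwrite("pics/top4.png",t); cv2.imwrite("pics/w10.png",cams.camera("wrist")[:,:,::-1])
b=cv2.imread("pics/top0.png")
d=cv2.absdiff(t,b).max(2); 
c=cams.get_calibration("top")
q=np.array([w2pix(c,p) for p in ((660,150,145),(646,21,145),(535,27,145),(548,155,145))]).astype(np.int32)
m=np.zeros_like(d); cv2.fillPoly(m,[q],1); print("box diff",d[m>0].mean(),(d[m>0]>40).sum(),(m>0).sum())
print(read_state()["eef_pos"],read_state()["eef_rot"])
for n,p in dict(pL=(435,-3,60),bL=(429,-103.5,60),bU=(527,-156,60)).items(): print(n,delta(p,{"pL":90+16.5,"bL":80.5,"bU":90}[n]))
B=np.vstack([cv2.resize(t[140:290,250:450],(800,600),interpolation=3)])
cv2.imwrite("pics/top4c.png",B)
E
```

```text
clock: 29.2
eef_pos: [591.5, 87.4, 231.7]
eef_rot: [3.137, -0.001, 1.483]
wrist_force: [0.6, 0.3, 0.2]
finger_gap: 37.8
clock: 29.82
eef_pos: [721.3, -45.2, 230.9]
eef_rot: [3.139, -0.004, 0.604]
wrist_force: [-0.1, 0.4, -0.3]
finger_gap: 38.3
box diff 13.02854511970534 93 2172
[721.35995055 -44.85807961 230.21897525] [ 3.13966172 -0.0035484   0.60706583]
pL (array([-0.2119, -0.1981,  0.1691]), np.float64(18.28191764340997))
bL (array([-0.2742, -0.1189,  0.169 ]), np.float64(44.28191764340997))
bU (array([-0.2236, -0.0199,  0.1694]), np.float64(34.78191764340997))
```

View pics/top4c.png

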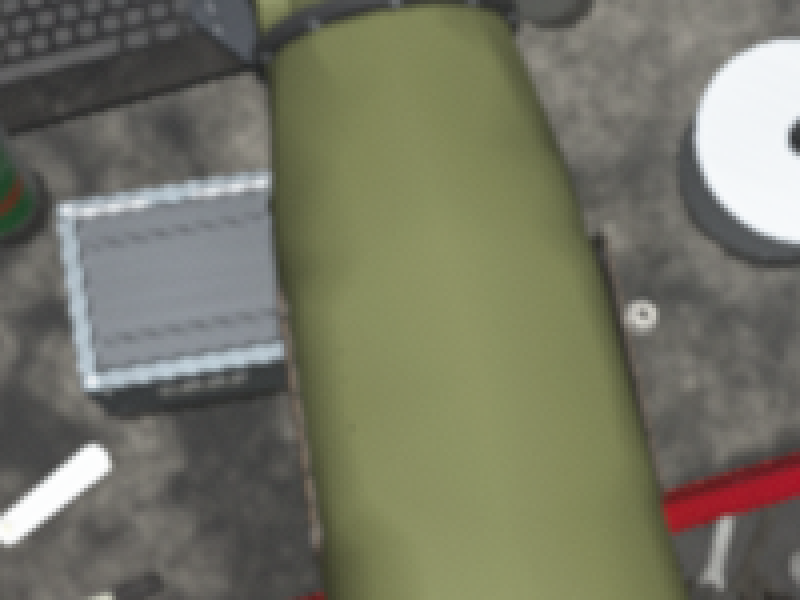

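```bash
cat > det.py <<'E'
from h import *
def det(a,c,lim=(388,575,-260,130)):
    a=a.astype(int); b,g,r=a[:,:,0],a[:,:,1],a[:,:,2]
    m=((a.min(2)>165)|((r-b>22)&(r-g<90))).astype(np.uint8)
    m=cv2.morphologyEx(m,cv2.MORPH_CLOSE,np.ones((3,3)))
    n,l,st,ce=cv2.connectedComponentsWithStats(m)
    for i in range(1,n):
        if st[i,4]<40 or st[i,4]>6000: continue
        v,u=np.nonzero(l==i); P=np.array([pix2w(c,x,y,8)[:2] for x,y in zip(u,v)]); 
        (cx,cy),(w,h),an=cv2.minAreaRect(P.astype(np.float32))
        if not(lim[0]<cx<lim[1] and lim[2]<cy<lim[3]): continue
        bp=cv2.boxPoints(((cx,cy),(w,h),an)); e=[bp[1]-bp[0],bp[2]-bp[1]]; e=max(e,key=np.linalg.norm)
        ang=np.degrees(np.arctan2(e[1],e[0])); ang=(ang+90)%180-90
        brown=(r-b)[l==i].mean()
        print(f"c=({cx:.0f},{cy:.0f}) size {max(w,h):.0f}x{min(w,h):.0f} axis {ang:.0f} brown {brown:.0f} px ({ce[i][0]:.0f},{ce[i][1]:.0f})")
if __name__=="__main__":
    import sys
    if len(sys.argv)>1: det(cv2.imread("pics/w1.png"),dict(np.load("w1.npz")))
    else: 
        a=cams.camera("wrist")[:,:,::-1].copy(); c=cams.get_calibration("wrist"); cv2.imwrite("pics/wl.png",a); det(a,c)
E
python3 det.py old; python3 - <<'E'
from h import *
print(delta([400,-60,270],90))
E
```

```text
c=(569,-227) size 22x22 axis 0 brown 9 px (380,28)
c=(529,-156) size 46x12 axis 1 brown 49 px (331,58)
c=(511,-77) size 21x21 axis -90 brown 20 px (277,70)
c=(507,-229) size 24x24 axis -87 brown 1 px (379,73)
c=(502,15) size 48x21 axis -60 brown 8 px (216,75)
c=(438,-221) size 78x17 axis 3 brown 12 px (371,119)
c=(437,-3) size 78x18 axis 24 brown 12 px (230,120)
c=(456,-44) size 20x12 axis -8 brown 7 px (258,109)
c=(431,-103) size 55x13 axis -7 brown 49 px (297,126)
c=(452,-249) size 12x7 axis -90 brown 8 px (390,111)
(array([-0.2724, -0.1708, -0.0411]), np.float64(34.78191764340997))
```

```bash
python3 -m handwheel '[[-0.05,-0.03,-0.01,10],[-0.1,-0.06,-0.02,20],[-0.15,-0.09,-0.03,30],[-0.2,-0.12,-0.04,34.8],[-0.25,-0.15,-0.04,34.8]]' && python3 -m handwheel '[[-0.036,0.005,0,0],[-0.036,0.005,0,0],[-0.036,0.005,0,0],[-0.036,0.005,0,0]]'; python3 det.py;  python3 - <<'E'
from h import *
print(delta([436,-3,60],90+20), delta([430,-103,60],82),delta([528,-156,60],90))
E
```

```text
clock: 30.55
eef_pos: [428.0, -64.2, 269.0]
eef_rot: [3.141, -0.006, 0.003]
wrist_force: [0.1, 0.2, 0.6]
finger_gap: 37.7
clock: 31.05
eef_pos: [392.5, -69.2, 268.4]
eef_rot: [3.141, -0.005, 0.005]
wrist_force: [0.1, -0.0, -0.3]
finger_gap: 37.8
c=(529,-154) size 46x12 axis 3 brown 38 px (378,87)
c=(510,-76) size 19x19 axis -15 brown 25 px (323,99)
c=(507,-227) size 24x21 axis -90 brown 2 px (427,101)
c=(436,-1) size 77x15 axis 17 brown 12 px (272,149)
c=(419,-123) size 42x6 axis -11 brown 35 px (353,162)
(array([ 0.0427, -0.066 ,  0.2086]), np.float64(-19.751220302090587)) (array([0.0363, 0.034 , 0.2086]), np.float64(8.248779697909413)) (array([0.1341, 0.0874, 0.2091]), np.float64(0.2487796979094128))
```

```bash
python3 -m handwheel '[[0.02,-0.03,0.04,-8],[0.043,-0.067,0.1,-16.8],[0.043,-0.067,0.16,-16.8],[0.043,-0.067,0.2,-16.8],[0.043,-0.067,0.21,-16.8]]' 0.4; python3 - <<'E'
from h import *
print(delta([436,-2,10],107))
E
```

```text
clock: 31.72
eef_pos: [435.0, -1.6, 56.1]
eef_rot: [-3.141, -0.0, 0.299]
wrist_force: [-0.0, 0.2, 0.5]
finger_gap: 56.7
(array([0.0008, 0.0007, 0.0461]), np.float64(0.1063211570563567))
```

```bash
python3 -m handwheel '[[0,0,0.03,0],[0,0,0.046,0],[0,0,0.046,0]]' && python3 -m handwheel '[[0,0,0,0],[0,0,0,0],[0,0,0,0],[0,0,0,0],[0,0,0,0]]' 1 30 && python3 -m handwheel '[[0,0,0,0],[0,0,0,0]]' && python3 -m handwheel '[[0,0,-0.05,0],[0,0,-0.1,0],[0,0,-0.16,0],[0,0,-0.22,0],[0,0,-0.22,0]]'; python3 - <<'E'
from h import *
print(delta([591,88,190],175))
E
```

```text
clock: 32.1
eef_pos: [435.5, -1.7, 10.6]
eef_rot: [-3.141, 0.0, 0.299]
wrist_force: [0.1, -0.4, -0.4]
finger_gap: 56.5
clock: 32.72
eef_pos: [435.5, -1.7, 10.7]
eef_rot: [-3.141, 0.0, 0.299]
wrist_force: [-0.8, -0.2, 1.0]
finger_gap: 11.5
clock: 32.98
eef_pos: [435.5, -1.7, 10.7]
eef_rot: [-3.141, 0.0, 0.299]
wrist_force: [-1.1, -0.0, 0.3]
finger_gap: 11.5
clock: 33.6
eef_pos: [436.9, -1.9, 234.5]
eef_rot: [3.139, -0.007, 0.299]
wrist_force: [-0.4, 0.2, -1.8]
finger_gap: 11.1
(array([ 0.1734, -0.0407,  0.0456]), np.float64(-67.88718626635267))
```

```bash
python3 -m handwheel '[[0.035,-0.008,0,-10],[0.07,-0.016,0,-20],[0.105,-0.024,0,-30],[0.14,-0.032,0,-40],[0.173,-0.041,0,-50]]' && python3 -m handwheel '[[0,0,0.01,-10],[0,0,0.03,-18],[0,0,0.035,-18],[0,0,0.035,-18]]'; python3 - <<'E'
from h import *
print(delta([590.5,88,108],175))
E
```

```text
clock: 34.22
eef_pos: [590.9, 88.8, 233.8]
eef_rot: [3.137, -0.002, 1.177]
wrist_force: [-0.5, 0.1, -1.3]
finger_gap: 11.6
clock: 34.72
eef_pos: [590.9, 88.7, 198.3]
eef_rot: [3.138, 0.0, 1.488]
wrist_force: [-0.3, 0.0, 0.9]
finger_gap: 11.5
(array([-0.0007, -0.0007,  0.0903]), np.float64(0.26063467810689644))
```

```bash
python3 -m handwheel '[[0,0,0.03,0],[0,0,0.055,0],[0,0,0.075,0],[0,0,0.09,0],[0,0,0.09,0]]' && python3 -m handwheel '[[0,0,0,0],[0,0,0,0],[0,0,0,0],[0,0,0,0],[0,0,0,0]]' 0.6 && python3 -m handwheel '[[0,0,0,0],[0,0,0,0],[0,0,0,0]]' && python3 -m handwheel '[[0,0,-0.03,0],[0,0,-0.07,0],[0,0,-0.12,0],[0,0,-0.15,0]]' && python3 -m handwheel '[[-0.033,-0.035,0,10],[-0.066,-0.07,0,20],[-0.1,-0.105,0,30],[-0.133,-0.14,0,40],[-0.164,-0.176,0,50]]' && python3 -m handwheel '[[0,0,0,10],[0,0,0,20],[0,0,0,30],[0,0,0,35],[0,0,0,35]]' 0.4 && python3 det.py; python3 - <<'E'
from h import *
print(delta([528,-155,60],90))
E
```

```text
clock: 35.35
eef_pos: [590.8, 88.7, 107.8]
eef_rot: [3.139, 0.0, 1.487]
wrist_force: [-2.0, 0.4, 1.8]
finger_gap: 11.3
clock: 35.98
eef_pos: [590.5, 88.7, 107.8]
eef_rot: [3.14, 0.0, 1.487]
wrist_force: [-5.8, 0.3, 0.7]
finger_gap: 37.5
clock: 36.35
eef_pos: [590.4, 88.8, 107.9]
eef_rot: [3.14, 0.0, 1.487]
wrist_force: [-4.3, 0.0, 1.5]
finger_gap: 37.4
clock: 36.85
eef_pos: [590.9, 88.8, 261.0]
eef_rot: [3.136, -0.0, 1.487]
wrist_force: [0.7, -1.5, 0.1]
finger_gap: 37.6
clock: 37.48
eef_pos: [401.0, -60.8, 260.4]
eef_rot: [3.136, -0.006, 0.608]
wrist_force: [0.8, 0.8, 1.3]
finger_gap: 37.7
clock: 38.1
eef_pos: [401.3, -61.0, 260.8]
eef_rot: [3.14, -0.009, -0.002]
wrist_force: [0.3, -0.2, 0.4]
finger_gap: 56.3
c=(573,126) size 132x13 axis 84 brown -24 px (184,58)
c=(529,-153) size 45x13 axis 3 brown 38 px (383,93)
c=(509,-77) size 19x19 axis -19 brown 25 px (328,107)
c=(509,-226) size 23x22 axis -44 brown 2 px (433,107)
c=(425,-124) size 28x6 axis -9 brown 36 px (360,164)
(array([0.125 , 0.0937, 0.202 ]), np.float64(-0.02979267121202156))
```

```bash
python3 -m handwheel '[[0.042,0.031,0,0],[0.084,0.062,0.04,0],[0.126,0.093,0.08,0],[0.126,0.093,0.14,0],[0.126,0.093,0.2,0]]' && python3 det.py; python3 - <<'E'
from h import *
print(delta([528.5,-154.5,9.5],90))
E
```

```text
clock: 38.78
eef_pos: [529.4, -154.8, 60.0]
eef_rot: [3.14, -0.01, 0.001]
wrist_force: [0.6, -0.4, -0.6]
finger_gap: 56.0
c=(526,-151) size 40x11 axis 5 brown 23 px (317,224)
c=(507,-67) size 12x4 axis -23 brown 27 px (213,244)
c=(450,-58) size 59x18 axis -9 brown 44 px (206,304)
c=(451,-249) size 59x18 axis 11 brown 55 px (430,304)
c=(414,-205) size 302x43 axis -90 brown 41 px (391,355)
(array([0.0031, 0.0014, 0.0426]), np.float64(0.07625548109763258))
```

```bash
python3 -m handwheel '[[0.003,0.001,0.025,0],[0.003,0.001,0.042,0],[0.003,0.001,0.0425,0]]' && python3 -m handwheel '[[0,0,0,0],[0,0,0,0],[0,0,0,0],[0,0,0,0],[0,0,0,0]]' 1 30 && python3 -m handwheel '[[0,0,0,0],[0,0,0,0],[0,0,0,0]]' && python3 -m handwheel '[[0,0,-0.05,0],[0,0,-0.1,0],[0,0,-0.16,0],[0,0,-0.22,0],[0,0,-0.22,0]]'; python3 - <<'E'
from h import *
print(delta([590.5,88,235],175))
E
```

```text
clock: 39.2
eef_pos: [528.6, -154.2, 10.1]
eef_rot: [-3.14, 0.001, 0.002]
wrist_force: [0.3, -0.6, 0.2]
finger_gap: 56.2
clock: 39.83
eef_pos: [528.6, -154.2, 10.2]
eef_rot: [-3.14, 0.0, 0.002]
wrist_force: [0.3, -0.2, 1.4]
finger_gap: 11.1
clock: 40.2
eef_pos: [528.6, -154.2, 10.2]
eef_rot: [-3.14, 0.001, 0.002]
wrist_force: [-0.0, 0.2, 1.2]
finger_gap: 11.5
clock: 40.83
eef_pos: [530.1, -155.1, 234.8]
eef_rot: [3.141, -0.007, 0.002]
wrist_force: [-0.2, -0.4, -1.9]
finger_gap: 11.6
(array([ 0.0609, -0.243 ,  0.    ]), np.float64(-84.8752437016393))
```

```bash
python3 -m handwheel '[[0.012,-0.049,0,-10],[0.024,-0.098,0,-20],[0.036,-0.146,0,-30],[0.049,-0.195,0,-40],[0.061,-0.243,0,-50]]' && python3 -m handwheel '[[0,0,0.0,-10],[0,0,0,-20],[0,0,0.02,-30],[0,0,0.035,-35],[0,0,0.035,-35]]'; python3 - <<'E'
from h import *
print(delta([590.5,88,108],175), read_state()["finger_gap"])
E
```

```text
clock: 41.45
eef_pos: [590.5, 89.6, 233.5]
eef_rot: [3.137, -0.003, 0.881]
wrist_force: [0.1, -0.2, -1.2]
finger_gap: 11.0
clock: 42.08
eef_pos: [589.9, 89.5, 196.3]
eef_rot: [3.14, 0.001, 1.491]
wrist_force: [-0.1, 0.3, -0.1]
finger_gap: 11.7
(array([-0.0014,  0.0006,  0.0883]), np.float64(0.4164340535738802)) 11.738821476180696
```

```bash
python3 -m handwheel '[[0,0,0.03,0],[0,0,0.055,0],[0,0,0.075,0],[0,0,0.088,0],[0,0,0.088,0]]' && python3 -m handwheel '[[0,0,0,0],[0,0,0,0],[0,0,0,0],[0,0,0,0],[0,0,0,0]]' 0.6 && python3 -m handwheel '[[0,0,0,0],[0,0,0,0],[0,0,0,0]]' && python3 -m handwheel '[[0,0,-0.03,0],[0,0,-0.07,0],[0,0,-0.12,0],[0,0,-0.17,0]]' && python3 -m handwheel '[[-0.041,-0.042,0,10],[-0.083,-0.085,0,20],[-0.125,-0.127,0,30],[-0.167,-0.17,0,40],[-0.208,-0.213,0,50]]' && python3 -m handwheel '[[0,0,0,10],[0,0,0,20],[0,0,0,30],[0,0,0,35],[0,0,0,35]]' 0.4 && python3 det.py; python3 - <<'E'
from h import *
print(delta([430,-104,60],82))
a=cv2.imread("pics/wl.png"); crop(a,0,0,640,300,1.25,"pics/wl1.png")
E
```

```text
clock: 42.7
eef_pos: [589.5, 89.4, 107.8]
eef_rot: [-3.141, 0.001, 1.49]
wrist_force: [-2.9, 0.0, 0.9]
finger_gap: 11.5
clock: 43.32
eef_pos: [589.2, 89.5, 107.8]
eef_rot: [-3.141, 0.001, 1.49]
wrist_force: [-4.8, 0.8, 0.3]
finger_gap: 37.5
clock: 43.7
eef_pos: [589.2, 89.5, 107.8]
eef_rot: [-3.141, 0.001, 1.49]
wrist_force: [-4.8, 0.7, 0.8]
finger_gap: 37.8
clock: 44.2
eef_pos: [589.7, 89.6, 279.8]
eef_rot: [3.141, 0.001, 1.49]
wrist_force: [0.7, 0.6, 0.4]
finger_gap: 37.8
clock: 44.82
eef_pos: [359.5, -101.5, 280.3]
eef_rot: [3.138, -0.001, 0.611]
wrist_force: [0.0, 0.3, 1.2]
finger_gap: 37.7
clock: 45.45
eef_pos: [359.8, -101.8, 280.7]
eef_rot: [3.138, -0.005, 0.001]
wrist_force: [0.4, 0.1, -0.0]
finger_gap: 56.4
c=(568,-222) size 23x21 axis -70 brown 9 px (404,33)
c=(510,-75) size 22x21 axis -47 brown 20 px (299,76)
c=(507,-227) size 24x23 axis -90 brown 1 px (403,79)
c=(501,18) size 48x21 axis -60 brown 8 px (236,81)
c=(456,-41) size 20x12 axis -2 brown 7 px (278,116)
c=(452,-246) size 11x9 axis -90 brown 8 px (413,118)
c=(411,-197) size 230x65 axis -87 brown 46 px (347,155)
(array([0.0693, 0.0018, 0.2209]), np.float64(8.150985100729713))
```

View pics/wl1.png

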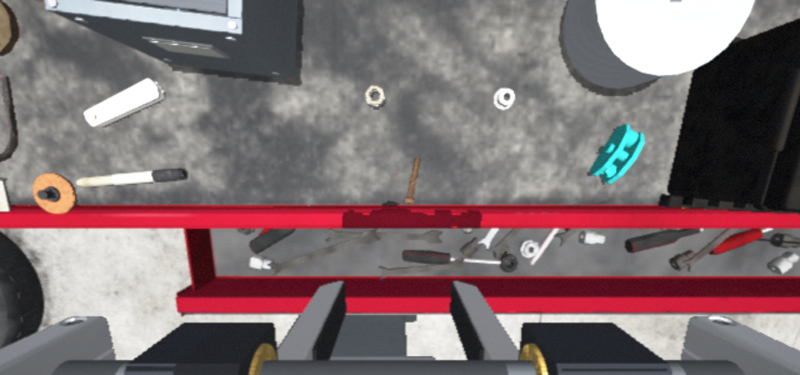

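```bash
python3 - <<'E'
from h import *
c=cams.get_calibration("wrist")
for u,v in ((418,157),(413.5,181),(409,204),(413,206)): print(pix2w(c,u/1.25,v/1.25,7))
p0=pix2w(c,418/1.25,157/1.25,7);p1=pix2w(c,409/1.25,204/1.25,7); ax=np.degrees(np.arctan2(*(p0-p1)[1::-1])); m=(p0+p1)/2; print(m,ax)
print(delta([m[0]+3,m[1],60],90+ax))
E
```

```text
[ 440.30791349 -127.7114511     7.        ]
[ 411.55338775 -122.59537963    7.        ]
[ 383.12944065 -117.30213197    7.        ]
[ 380.62737859 -122.37079579    7.        ]
[ 411.71867707 -122.50679154    7.        ] -10.317681924676373
(array([0.0539, 0.0202, 0.2209]), np.float64(10.468667025406091))
```

```bash
python3 -m handwheel '[[0.02,0.01,0.05,5],[0.054,0.02,0.1,10.5],[0.054,0.02,0.15,10.5],[0.054,0.02,0.2,10.5],[0.054,0.02,0.21,10.5]]'; python3 - <<'E'
from h import *
print(delta([415,-123,9.8],80))
E
```

```text
clock: 46.12
eef_pos: [413.6, -121.9, 68.9]
eef_rot: [3.14, -0.001, -0.179]
wrist_force: [-0.3, 0.5, 0.2]
finger_gap: 56.2
(array([0.0015, 0.0008, 0.0591]), np.float64(-0.2531968287942732))
```

```bash
python3 -m handwheel '[[0.001,0.001,0.03,0],[0.001,0.001,0.055,0],[0.001,0.001,0.059,0],[0.001,0.001,0.059,0]]' && python3 -m handwheel '[[0,0,0,0],[0,0,0,0],[0,0,0,0],[0,0,0,0],[0,0,0,0]]' 1 30 && python3 -m handwheel '[[0,0,0,0],[0,0,0,0],[0,0,0,0]]' && python3 -m handwheel '[[0,0,-0.05,0],[0,0,-0.1,0],[0,0,-0.16,0],[0,0,-0.22,0],[0,0,-0.22,0]]'; python3 - <<'E'
from h import *
print(delta([590.5,88,235],175))
E
```

```text
clock: 46.62
eef_pos: [415.3, -123.4, 11.2]
eef_rot: [3.14, -0.003, -0.178]
wrist_force: [1.2, -0.2, 1.0]
finger_gap: 56.2
clock: 47.25
eef_pos: [415.3, -123.4, 11.2]
eef_rot: [3.14, -0.002, -0.178]
wrist_force: [-1.0, -0.5, 1.2]
finger_gap: 11.7
clock: 47.62
eef_pos: [415.3, -123.4, 11.2]
eef_rot: [3.14, -0.002, -0.178]
wrist_force: [-0.1, 0.6, 0.6]
finger_gap: 11.5
clock: 48.25
eef_pos: [416.2, -123.4, 235.1]
eef_rot: [3.138, -0.01, -0.178]
wrist_force: [0.2, -0.1, -1.5]
finger_gap: 11.1
(array([ 0.1341, -0.239 ,  0.0006]), np.float64(84.7801709934123))
```

```bash
python3 -m handwheel '[[0.027,-0.048,0,-10],[0.054,-0.096,0,-20],[0.081,-0.144,0,-30],[0.108,-0.191,0,-40],[0.134,-0.239,0,-50]]' && python3 -m handwheel '[[0,0,0.0,-10],[0,0,0,-20],[0,0,0.01,-30],[0,0,0.02,-40],[0,0,0.035,-45]]'; python3 - <<'E'
from h import *
print(delta([590.5,88,108],175), read_state()["finger_gap"])
E
```

```text
clock: 48.88
eef_pos: [591.1, 89.5, 233.9]
eef_rot: [3.133, -0.002, 0.7]
wrist_force: [0.4, -0.8, 0.9]
finger_gap: 11.4
clock: 49.5
eef_pos: [591.1, 89.4, 197.2]
eef_rot: [3.135, 0.005, 1.49]
wrist_force: [-0.2, 0.2, -0.3]
finger_gap: 12.0
(array([-0.001 , -0.001 ,  0.0892]), np.float64(0.3561184836621578)) 11.968752214375574
```

After the release I'll retreat to the clear viewpoint and take the final check pictures.

```bash
python3 -m handwheel '[[0,0,0.03,0],[0,0,0.055,0],[0,0,0.075,0],[0,0,0.089,0],[0,0,0.089,0]]' && python3 -m handwheel '[[0,0,0,0],[0,0,0,0],[0,0,0,0],[0,0,0,0],[0,0,0,0]]' 0.6 && python3 -m handwheel '[[0,0,0,0],[0,0,0,0],[0,0,0,0]]' && python3 -m handwheel '[[0,0,-0.03,0],[0,0,-0.07,0],[0,0,-0.12,0],[0,0,-0.17,0]]' && python3 -m handwheel '[[-0.041,-0.042,0,10],[-0.083,-0.085,0,20],[-0.125,-0.127,0,30],[-0.167,-0.17,0,40],[-0.208,-0.213,0,50]]' && python3 -m handwheel '[[0,0,0,10],[0,0,0,20],[0,0,0,30],[0,0,0,35],[0,0,0,35]]' && python3 det.py; python3 - <<'E'
from h import *
t=cams.camera("top")[:,:,::-1]; s=cams.camera("side")[:,:,::-1]; w=cams.camera("wrist")[:,:,::-1]
B=np.zeros((590,800,3),np.uint8)
B[:320,:400]=cv2.resize(t[130:290,250:490],(400,320))[:,:] if 0 else cv2.resize(t[130:290,250:490],(400,320),interpolation=3)
B[:320,400:]=cv2.resize(s[115:275,240:440],(400,320),interpolation=3)
B[320:570,:400]=cv2.resize(w,(400,250)); B[320:570,400:]=cv2.resize(t,(400,250))
cv2.imwrite("pics/fin.png",B); print(read_state())
E
```

```text
clock: 50.12
eef_pos: [590.7, 88.8, 106.6]
eef_rot: [3.139, 0.005, 1.49]
wrist_force: [-2.6, 0.4, 1.7]
finger_gap: 11.1
clock: 50.75
eef_pos: [590.4, 88.9, 106.7]
eef_rot: [3.139, 0.005, 1.49]
wrist_force: [-6.0, 1.3, 0.2]
finger_gap: 37.5
clock: 51.12
eef_pos: [590.2, 88.9, 106.8]
eef_rot: [3.14, 0.005, 1.49]
wrist_force: [-4.8, 0.3, 1.2]
finger_gap: 37.6
clock: 51.62
eef_pos: [590.1, 89.8, 279.0]
eef_rot: [3.138, 0.005, 1.49]
wrist_force: [-0.9, 0.6, -0.0]
finger_gap: 37.6
clock: 52.25
eef_pos: [359.7, -101.3, 279.9]
eef_rot: [3.133, -0.001, 0.612]
wrist_force: [0.2, -0.8, 1.1]
finger_gap: 37.5
clock: 52.88
eef_pos: [360.0, -101.5, 280.3]
eef_rot: [3.134, -0.007, 0.001]
wrist_force: [0.3, -1.3, 0.3]
finger_gap: 37.7
c=(568,-222) size 23x21 axis -70 brown 9 px (404,34)
c=(510,-76) size 22x21 axis -1 brown 19 px (299,77)
c=(508,-227) size 24x24 axis -25 brown 1 px (402,79)
c=(502,18) size 47x21 axis -60 brown 8 px (236,82)
c=(456,-42) size 19x9 axis -2 brown 7 px (278,117)
c=(453,-247) size 11x9 axis -86 brown 8 px (412,118)
c=(397,126) size 535x49 axis -90 brown 88 px (88,158)
{'clock': 53.075, 'joints': array([-0.36958593, -0.16289962,  1.86044555, -0.00431057,  1.43571239,
        1.19950106]), 'qd': array([ 0.00101581,  0.00159014, -0.00060121, -0.00197929,  0.00344371,
        0.0065566 ]), 'effort': array([-9.52129718e-03, -2.69323629e+01, -3.67120314e+01,  2.88269768e-02,
       -9.25569003e-02, -2.45887006e-02]), 'eef_pos': array([ 359.82061591, -101.34250586,  280.02000974]), 'eef_rot': array([ 3.13458446e+00, -6.21378736e-03,  2.29383000e-03]), 'wrist_force': array([-0.20873958,  0.53819354,  0.47316233]), 'moment': array([-0.00352915,  0.07491203,  0.01183133]), 'finger_gap': 37.59657011894924}
```

View pics/fin.png

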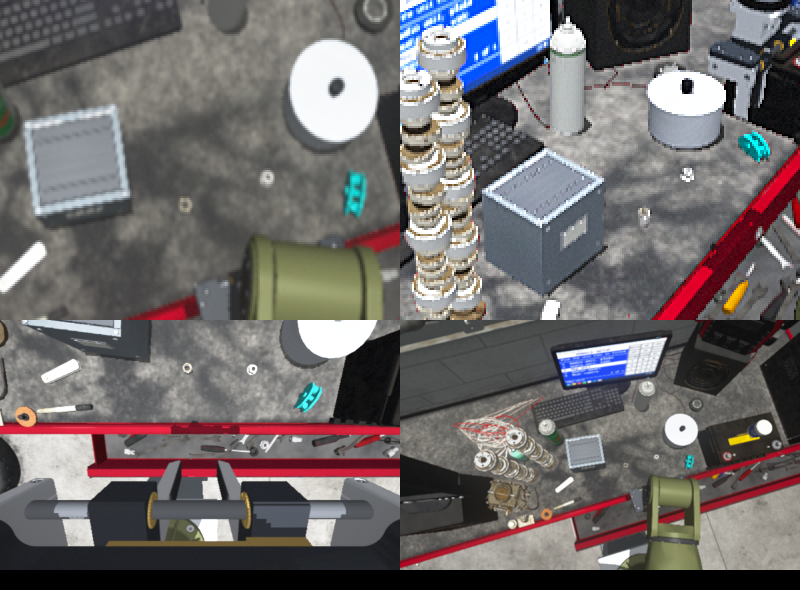

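The final picture shows the flap flush and shut, the cover level on the tin, the cans upright and no plugs or bolts left on the worktop. I'm handing the job in.

```bash
python3 -c "
from cell import manip
print(manip.sign_off())"
```

```text
the job is handed in; nothing more can be done
None
```

The job is done and handed in at about 53 s of the 210 s; the hand-in gave no verdict.

- **Tin:** I took the cover off and laid it on the worktop. I put the one bronze rocker arm present in the tin and left the turquoise look-alike alone. I then set the cover back: it touched down at the expected height, about 79.9 mm by the gripper's position, and looks level and centred in the pictures.
- **Scrap box:** All four rejects, two plugs and two bolts, were pushed through the flap one at a time. One bolt had been knocked about 2 cm aside during the run, so I located it again before picking it up.
- **Last checks:** The final pictures show the flap flush and shut, no rejects left on the worktop, and the spray cans in view upright. I did not look at the squeeze bottle separately. The gripper was clear, with wrist force near zero.
- **Disagreements:** The tin-centre estimates from the wrist and top cameras differed by 2 mm. Both were 3–6 mm from where the cover first sat, so I placed the cover in between. I couldn't see inside the closed box. That the rejects went in rests on their release through the open flap, the flap shutting behind them and none being left outside.

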